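# Find the rattling tin and hold it out

## Robot

A 6-joint arm with a two-finger parallel gripper is mounted at the origin on the work surface. World frame = base frame: x ahead of the robot, y to its left, z up, the work surface at z = 0. Lengths are in mm, angles in rad, forces in N, time in s.
With the tool pointing down it reaches from about 375 to 975 mm from the base axis. Payload 3.8 kg.
Tool frame: the origin (TCP) lies at the very end of the fingers, on their centre line; the grasp point (between the pads) lies 19 mm behind it; x points along the fingers, z is the direction in which the jaws open and shut, and the axes are right-handed (so a half turn about x gives the same grasp; the last joint's range is limited). The gripper opens to 88 mm and grips with 3 to 60 N. Pads are 18 mm wide; open, the fingers measure 123 mm over their backs; the gripper's body (75 mm by 187 mm) begins 45 mm behind the grasp point.
Start: joints at [1.187, 0.264, 1.604, -0, 1.274, -0.037], TCP at [229.423, 634.809, 238.706] pointing down, gripper open.
Joint ranges: [-2.63, 2.63], [-0.94, 2.18], [0.31, 2.57], [-1.31, 4.45], [0, 2.66], [-2.55, 2.55]. Speed limits (rad/s): [2.57, 2.57, 3.14, 3.14, 3.14, 3.14].

## Interface

Orientations are given as a rotation vector (axis times angle).
In Python, from rig import get_obs, grab_frame, get_calibration, close_job gives the robot as it stands. The module is installed in compiled form; this text tells all that it offers.
- The arm moves only by the tool play_rows, never from a script. Its argument "steps" is text: rows parted by semicolons, each of 5 numbers parted by spaces: the shift along the tool's x, y, z in mm, then the turn about the tool's x in rad, then the opening, from -1 (shut) to 1 (fully open), so that 0 is half open. A call has 1 to 12 rows; each row is the pose to reach, as a shift and turn from the pose measured when the call began, along the tool's axes at that moment; what a row does not reach only later rows make up. A row lasts 1/12 s, in which the tool goes at most 41.7 mm and 7.16 degrees, less where a joint would pass 70% of its speed; a pose out of reach is approached as far as the arm can. A call with a gripper value outside its range is refused whole. The fingers move at their own pace and stop on an object; "newtons" is the grip in N (left out, the last holds). Time passes only in rows, so rows that repeat a pose let the fingers close. It gives the time, the measured TCP pose, the force and the opening at its end, in the units of the state.
- get_obs(): the state, without advancing time (a new reading comes with each control period).
- grab_frame(name): name is "scene" or "side" or "wrist"; returns (picture, depth): 420x560x3 uint8, red, green, blue; 420x560 float32, mm along the optical axis (not along the pixel's ray), 0 where there is no reading.
- get_calibration(name): a dict with "camera_matrix" (3x3 intrinsics, pixels), "R" (3x3) and "t" (3): a world point X has camera coordinates R X + t. Camera axes: x right, y down, z forward; pixel columns grow to the right and rows downward; lengths in mm; the calibration is good to about 2 mm. The wrist camera is an equidistant fisheye: a pixel r from the principal point sees the ray r / f radians off the axis. A picture is of the moment at which its call begins: read the wrist's pose just before it. get_calibration takes no time and is no camera call; for the wrist camera it gives the pose at the moment of the call.
- close_job(): hands the job in, once; it reports no verdict.
The state is a dict: "t": time; "qpos": joint angles; "joint_vel": joint speeds; "tau": joint torques, N m; "eef_pos": TCP position; "tool_rot": TCP orientation; "ft_force": force on the tool from outside, world axes, zero at the start; "ft_torque": the same for the moment, N m; "width": finger opening in mm.
Only numpy, scipy, OpenCV 4.12 (cv2) and the standard library are available. Lean on these libraries where they do the work, as an engineer would, in place of code of your own. Each camera call takes 0.05 s, during which the arm holds its last target.

## Task

Two of the three sealed steel tins on the marble slab are full of chocolate set solid; in the third the steel praline cutter lies loose. Lift and shake each tin briskly to and fro in the air, one after another, the left one first, then the middle, then the right (left and right as seen from the robot), standing each back upright where it was, and find the one that rattles. Then take that tin and hold it out, level and still, well clear above the middle of the small round wooden board, with the other two left standing in their places and the jar, the bowl and the utensil pot undisturbed; finish while still holding it there, do not put it down or let go.

Things in the scene. Friction and masses are not known exactly. Their poses are not given: they have to be found in the camera images.
- tin_left_centre (a point): Centre of the left tin (largest y), 28 mm above its underside. Sealed plain steel box, 100 mm long (own x), 60 wide (own y), 56 high (own z, up). The three look alike, stand on the slab, length pointing away from the robot (own x within 25 degrees of world x); each weighs about 0.35 kg (10 % more or less) with its contents.
- tin_middle_centre (a point): Centre of the middle tin (between the others), 28 mm above its underside. Sealed plain steel box, 100 mm long (own x), 60 wide (own y), 56 high (own z, up). In the rattling tin a 0.22 kg steel cutter slides easily some 50 mm along the length, knocks on the end walls and stays at the end it struck, which shifts the balance.
- tin_right_centre (a point): Centre of the right tin (smallest y), 28 mm above its underside. Sealed plain steel box, 100 mm long (own x), 60 wide (own y), 56 high (own z, up). In the two tins that do not rattle the contents, just as heavy as the cutter, are stuck fast in the middle: weight does not tell the tins apart.
- slab_top (a point): Centre of the top face of the fixed white marble slab under the tins: 160 mm deep (own x), 460 mm wide (own y), its top 15 mm above the counter. The tins stand in a row along its width, about 150 mm apart.
- board_top (a point): Centre of the top face of the fixed small round wooden board beyond the slab: 110 mm across, its top 12 mm above the counter. The chosen tin is held above its middle.
- jar: White plastic jar with a red lid, 80 mm across, 122 mm high, standing beyond the left end of the slab; origin at the centre of its underside. Leave alone.
- bowl: Small bowl, 104 mm across, 55 mm high, beyond the right end of the slab; origin at the centre of its underside. Leave alone.
- utensils: Steel pot, 90 mm across, 100 mm high, with spatulas standing up to 235 mm high, at the far left; origin at the centre of its underside. Leave alone.
There are look-alikes about, which are no part of the job. Of the things like the part that bears board_top, leave any that is blue; of the rest the larger one is meant.

How it is judged (in metres and radians):
On the way, in this order (a step that is already met when the one before it is completed fails the run):
1. the left tin is lifted at least 30 mm clear of the slab (and is slow there for an instant) (height (world z) of tin_left_centre above 0.073 m and linear speed of tin_left below 0.09 m/s and angular speed of tin_left below 0.8 rad/s).
2. up there the left tin is swung faster than 0.15 m/s or 1.2 rad/s (height (world z) of tin_left_centre above 0.073 m and (linear speed of tin_left above 0.15 m/s or angular speed of tin_left above 1.2 rad/s)).
3. still up there, the swing of the left tin stops or turns back (all of step 1).
4. the middle tin is lifted at least 30 mm clear of the slab (and is slow there for an instant) (height (world z) of tin_middle_centre above 0.073 m and linear speed of tin_middle below 0.09 m/s and angular speed of tin_middle below 0.8 rad/s).
5. up there the middle tin is swung faster than 0.15 m/s or 1.2 rad/s (height (world z) of tin_middle_centre above 0.073 m and (linear speed of tin_middle above 0.15 m/s or angular speed of tin_middle above 1.2 rad/s)).
6. still up there, the swing of the middle tin stops or turns back (all of step 4).
7. the right tin is lifted at least 30 mm clear of the slab (and is slow there for an instant) (height (world z) of tin_right_centre above 0.073 m and linear speed of tin_right below 0.09 m/s and angular speed of tin_right below 0.8 rad/s).
8. up there the right tin is swung faster than 0.15 m/s or 1.2 rad/s (height (world z) of tin_right_centre above 0.073 m and (linear speed of tin_right above 0.15 m/s or angular speed of tin_right above 1.2 rad/s)).
9. still up there, the swing of the right tin stops or turns back (all of step 7).
At the end, for the whole second after the job is handed in: The tin with the loose cutter is gripped between the fingers, its centre above the middle of the round board within 40 mm sideways and 0.10 to 0.35 m above the counter, level within 0.25 rad and still; the other two tins stand upright, untouched, within 40 mm of where they began (((distance between fill_loose and tin_left_centre below 0.06 m and height (world z) of tin_left_centre between 0.1 and 0.35 m and horizontal distance between tin_left_centre and board_top below 0.04 m and angle between tin_left_centre's own z axis and vertical below 0.25 rad and linear speed of tin_left below 0.04 m/s and contact force between tin_left and the fingers above 1 N and distance of each of tin_middle_centre, tin_right_centre from where it was at the start of the episode below 0.04 m and angle between each of tin_middle_centre, tin_right_centre's own z axis and vertical below 0.1 rad and linear speed of each of tin_middle, tin_right below 0.03 m/s and contact force between each of tin_middle, tin_right and the arm below 0.1 N and contact force between each of tin_middle, tin_right and the fingers below 0.1 N and contact force between tin_left and tin_middle below 0.1 N and contact force between tin_left and tin_right below 0.1 N) or (distance between fill_loose and tin_middle_centre below 0.06 m and height (world z) of tin_middle_centre between 0.1 and 0.35 m and horizontal distance between tin_middle_centre and board_top below 0.04 m and angle between tin_middle_centre's own z axis and vertical below 0.25 rad and linear speed of tin_middle below 0.04 m/s and contact force between tin_middle and the fingers above 1 N and distance of each of tin_left_centre, tin_right_centre from where it was at the start of the episode below 0.04 m and angle between each of tin_left_centre, tin_right_centre's own z axis and vertical below 0.1 rad and linear speed of each of tin_left, tin_right below 0.03 m/s and contact force between each of tin_left, tin_right and the arm below 0.1 N and contact force between each of tin_left, tin_right and the fingers below 0.1 N and contact force between tin_middle and tin_left below 0.1 N and contact force between tin_middle and tin_right below 0.1 N) or (distance between fill_loose and tin_right_centre below 0.06 m and height (world z) of tin_right_centre between 0.1 and 0.35 m and horizontal distance between tin_right_centre and board_top below 0.04 m and angle between tin_right_centre's own z axis and vertical below 0.25 rad and linear speed of tin_right below 0.04 m/s and contact force between tin_right and the fingers above 1 N and distance of each of tin_left_centre, tin_middle_centre from where it was at the start of the episode below 0.04 m and angle between each of tin_left_centre, tin_middle_centre's own z axis and vertical below 0.1 rad and linear speed of each of tin_left, tin_middle below 0.03 m/s and contact force between each of tin_left, tin_middle and the arm below 0.1 N and contact force between each of tin_left, tin_middle and the fingers below 0.1 N and contact force between tin_right and tin_left below 0.1 N and contact force between tin_right and tin_middle below 0.1 N))); the arm keeps its last pose, push and grip.
It fails at once if the white jar with the red lid is pushed more than 30 mm or tipped (distance of jar from where it was at the start of the episode above 0.03 m or angle between jar's own z axis and vertical above 0.3 rad).
It fails at once if the small bowl is pushed more than 30 mm or tipped (distance of bowl from where it was at the start of the episode above 0.03 m or angle between bowl's own z axis and vertical above 0.3 rad).
It fails at once if the steel pot of utensils is pushed more than 30 mm or tipped (distance of utensils from where it was at the start of the episode above 0.03 m or angle between utensils's own z axis and vertical above 0.3 rad).
It also fails if it takes over 72 s, if anything falls off the work surface, if the arm or the gripper's body presses on something with over 40 N, if the wrist force passes 120 N, or if a joint passes its speed limit or range.

## Working session

There is one attempt and no reset: what is moved stays moved. The work goes in short steps, Python scripts to look and compute and a tool call to move; the robot and the scene stay as the last step left them, time stands still between calls to the robot, and variables do not carry over. Pictures are saved under pics/ and viewed, and the job is handed in when it is done.

Besides the shell and the picture viewer there is one more tool, called after "Call:" as name(argument=value, ...), one argument or row to a line, values as JSON. play_rows: Moves the arm, as the interface text tells. Its arguments: {"type":"object","properties":{"steps":{"type":"string"},"newtons":{"type":"number"}},"required":["steps"]}

```bash
mkdir -p pics && python3 - <<'E'
from rig import *
import cv2
o=get_obs(); print(o)
for n in("scene","side"):
    p,d=grab_frame(n); cv2.imwrite(f"pics/{n}0.png",p[:,:,::-1]); 
    import numpy as np; np.savez(f"{n}0.npz",p=p,d=d)
    c=get_calibration(n); print(n,c)
E
```

```text
{'t': 0.0, 'qpos': array([ 1.18710739e+00,  2.64684901e-01,  1.60535504e+00,  2.91746529e-08,
        1.27368101e+00, -3.68806653e-02]), 'joint_vel': array([-5.93437730e-04, -5.27898457e-04,  2.06373810e-05, -9.93803075e-04,
        4.11771428e-04,  2.21992436e-04]), 'tau': array([ 9.01353851e-04, -5.02090466e+01, -3.56894338e+01,  7.28476304e-02,
        2.90420651e-02, -1.31257589e-04]), 'eef_pos': array([229.15931102, 634.16890679, 237.44422054]), 'tool_rot': array([-0.95124706,  1.35537608,  0.94933223]), 'ft_force': array([0.96476872, 0.01331524, 0.06732923]), 'ft_torque': array([-0.04633418,  0.04257683, -0.00503286]), 'width': 88.41975090396888}
scene {'camera_matrix': array([[440.22125972,   0.        , 273.67380605],
       [  0.        , 440.22125972, 213.64860648],
       [  0.        ,   0.        ,   1.        ]]), 'R': array([[-0.33142675,  0.94335051,  0.01568854],
       [ 0.78762295,  0.28579324, -0.5458684 ],
       [-0.51942891, -0.16855873, -0.83772404]]), 't': array([ 139.22921769, -439.75326084, 1560.20449439])}
side {'camera_matrix': array([[516.26590389,   0.        , 284.67728072],
       [  0.        , 516.26590389, 219.92107571],
       [  0.        ,   0.        ,   1.        ]]), 'R': array([[ 0.94437376, -0.32833152, -0.01888431],
       [-0.22963412, -0.61720905, -0.75254313],
       [ 0.23542806,  0.71501847, -0.65827215]]), 't': array([-531.20683291,  227.2618476 , 1190.67151888])}
```

View pics/scene0.png

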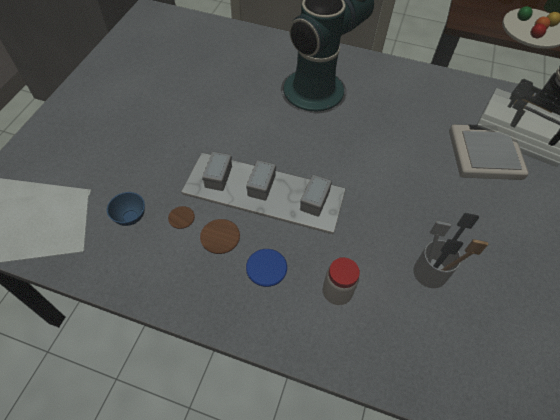

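View pics/side0.png

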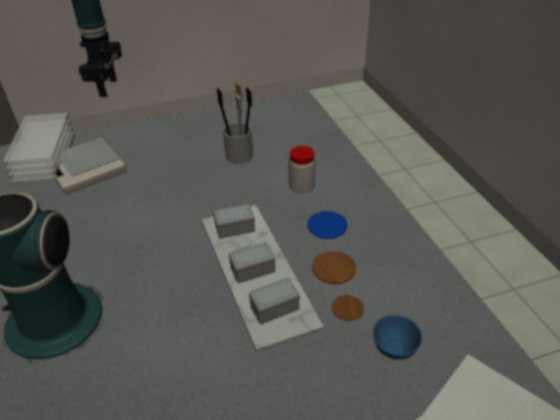

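Scene view: the robot is at the top and +y runs right. Tins are at (316,195) left, (262,180) middle and (217,171) right. Board candidates are the blue disc (267,267), which is excluded, the larger brown disc (220,236), which I choose, and the small brown disc (181,217). The jar is at (343,278), the bowl at (126,208) and the pot at (440,258).

```bash
cat > h.py <<'E'
import numpy as np,cv2
from rig import *
def cloud(n,d):
    c=get_calibration(n);K=c["camera_matrix"];v,u=np.mgrid[:420,:560]
    X=np.stack([(u-K[0,2])/K[0,0]*d,(v-K[1,2])/K[1,1]*d,d],-1)
    W=(X-c["t"])@c["R"]; W[d==0]=np.nan; return W
E
python3 - <<'E'
from h import *
for n in("scene","side"):
    f=np.load(n+"0.npz");p,d=f["p"],f["d"];W=cloud(n,d)
    z=W[...,2];x=W[...,0];y=W[...,1]
    box=(x>300)&(x<800)&(y>-350)&(y<350)
    m=(box&(z>62)&(z<80)).astype(np.uint8)
    k,l,s,c=cv2.connectedComponentsWithStats(m)
    for i in range(1,k):
        if s[i,4]<60: continue
        q=W[l==i]; (cx,cy),(w,h),a=cv2.minAreaRect(q[:,:2].astype(np.float32))
        print(n,"z~70",c[i].round(),s[i,4],"rect",round(cx),round(cy),round(w),round(h),round(a,1),"zmed",np.median(q[:,2]).round(1))
    m=(box&(z>8)&(z<24)).astype(np.uint8)
    k,l,s,c=cv2.connectedComponentsWithStats(m)
    for i in range(1,k):
        if s[i,4]<150: continue
        q=W[l==i]; (cx,cy),(w,h),a=cv2.minAreaRect(q[:,:2].astype(np.float32))
        print(n,"low",c[i].round(),s[i,4],"rect",round(cx),round(cy),round(w),round(h),round(a,1),"zmed",np.median(q[:,2]).round(1),"col",np.median(p[l==i],0))
    hsv=cv2.cvtColor(p,cv2.COLOR_RGB2HSV)
    for nm,mm in(("brown",(hsv[...,0]<20)&(hsv[...,1]>100)),("blue",(hsv[...,0]>100)&(hsv[...,0]<130)&(hsv[...,1]>120))):
        k,l,s,c=cv2.connectedComponentsWithStats((mm&box).astype(np.uint8))
        for i in range(1,k):
            if s[i,4]<150: continue
            q=W[l==i]; q=q[~np.isnan(q[:,0])]; (cx,cy),(w,h),a=cv2.minAreaRect(q[:,:2].astype(np.float32))
            print(n,nm,c[i].round(),s[i,4],round(cx),round(cy),round(w),round(h),"z",np.median(q[:,2]).round(1))
    m=(x>200)&(x<1000)&(y>-500)&(y<600)&(z>90)&(z<300)
    k,l,s,c=cv2.connectedComponentsWithStats(m.astype(np.uint8))
    for i in range(1,k):
        if s[i,4]<60: continue
        q=W[l==i]; print(n,"tall",c[i].round(),s[i,4],np.nanmin(q,0).round(),np.nanmax(q,0).round())
p=np.load("scene0.npz")["p"]
cv2.imwrite("pics/crop.png",cv2.resize(p[140:300,160:370,::-1],None,fx=3.5,fy=3.5,interpolation=cv2.INTER_CUBIC))
E
```

```text
scene z~70 [216. 167.] 589 rect 485 -155 103 62 7.0 zmed 71.1
scene z~70 [261. 176.] 604 rect 472 -21 104 61 3.8 zmed 71.0
scene z~70 [316. 191.] 636 rect 470 142 61 103 87.2 zmed 71.2
scene z~70 [337. 290.] 94 rect 736 275 78 32 83.6 zmed 70.7
scene low [267. 195.] 4789 rect 483 -11 166 461 2.4 zmed 15.2 col [132. 135. 133.]
scene low [181. 216.] 241 rect 647 -201 69 68 54.7 zmed 9.7 col [83. 62. 47.]
scene low [219. 236.] 1044 rect 668 -72 108 108 17.1 zmed 12.2 col [88. 66. 49.]
scene low [266. 267.] 1190 rect 715 82 108 107 16.9 zmed 12.2 col [ 45.  66. 114.]
scene brown [181. 217.] 414 648 -200 70 70 z 8.4
scene brown [220. 236.] 1004 670 -71 105 102 z 12.2
scene brown [344. 272.] 670 714 277 70 70 z 122.0
scene blue [266. 267.] 1177 714 83 106 104 z 12.2
scene tall [517. 118.] 118 [203. 575. 237.] [225. 595. 291.]
scene tall [454. 242.] 1463 [533. 438.  90.] [628. 555. 238.]
scene tall [343. 274.] 884 [677. 237.  90.] [752. 316. 127.]
side z~70 [301. 172.] 125 rect 699 252 33 77 61.8 zmed 70.4
side z~70 [233. 214.] 616 rect 468 137 68 100 86.7 zmed 69.6
side z~70 [251. 256.] 792 rect 470 -25 101 64 2.6 zmed 70.2
side z~70 [273. 294.] 988 rect 482 -157 101 63 6.5 zmed 70.3
side low [262. 285.] 5246 rect 481 -13 161 465 2.4 zmed 14.3 col [137. 139. 131.]
side low [327. 223.] 767 rect 711 77 108 108 5.8 zmed 11.0 col [ 14.  49. 113.]
side low [333. 266.] 1031 rect 664 -75 107 109 11.2 zmed 11.1 col [93. 60. 30.]
side low [394. 336.] 387 rect 699 -321 45 74 71.2 zmed 15.6 col [40. 64. 83.]
side brown [302. 154.] 403 709 271 73 69 z 119.3
side brown [334. 267.] 1074 664 -78 104 104 z 10.9
side brown [347. 307.] 604 644 -205 70 69 z 7.4
side blue [327. 224.] 846 711 76 106 104 z 10.7
side blue [395. 333.] 1202 692 -320 60 99 z 23.3
side tall [101.  88.] 135 [200. 569. 236.] [222. 591. 290.]
side tall [237. 111.] 750 [531. 433.  90.] [625. 553. 236.]
side tall [301. 156.] 516 [673. 231.  90.] [748. 311. 127.]
```

View pics/crop.png

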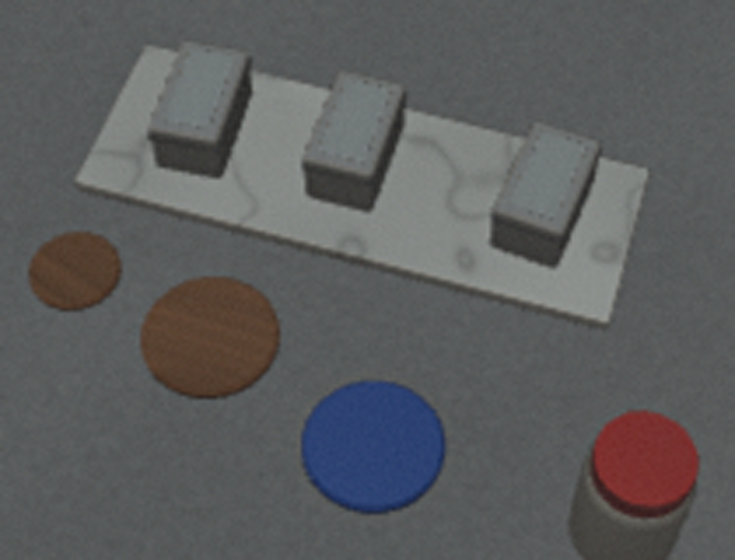

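Crop check: the larger brown disc is right of and below the small one, with the blue disc separate. It measures 105–108 mm across at z≈12 in both views, centred near (667,-74), which matches the 110 mm board. Each tin measures about 103x61 mm with its top at z≈71, as it should.

```bash
cat >> h.py <<'E'
from scipy.spatial.transform import Rotation as Rn
def go(x,y,z,yaw):
    "shift in tool axes and turn for target TCP (mm), yaw deg = direction of tin length"
    o=get_obs();R=Rn.from_rotvec(o["tool_rot"]).as_matrix();p=o["eef_pos"]
    s=R.T@(np.array([x,y,z])-p)
    zt=R[:,2]; cur=np.degrees(np.arctan2(zt[1],zt[0]))
    turns=[]
    for a in(yaw+90,yaw-90):
        d=(a-cur+180)%360-180
        turns.append(-np.radians(d)) # tool x points down
    print("t",round(o["t"],2),"pos",p.round(1),"width",round(o["width"],1),"F",o["ft_force"].round(2),"M",o["ft_torque"].round(3),"q",o["qpos"].round(2))
    print("R",R.round(3).tolist()); print("shift",s.round(1),"turn opts",np.round(turns,3))
E
python3 - <<'E'
from h import *
go(469,140,120,-3)
E
```

```text
t 0.1 pos [229.2 634.2 237.5] width 87.9 F [0.29 0.1  0.08] M [-0.042  0.01   0.005] q [ 1.19  0.26  1.61 -0.    1.27 -0.04]
R [[-0.001, -0.94, 0.34], [-0.002, 0.34, 0.94], [-1.0, 0.0, -0.002]]
shift [ 118.3 -393.5 -383. ] turn opts [-0.294  2.847]
```

Call:
play_rows(
  steps="20 -131 -128 -0.1 1;40 -262 -255 -0.2 1;60 -394 -383 -0.294 1;60 -394 -383 -0.294 1;60 -394 -383 -0.294 1;60 -394 -383 -0.294 1;60 -394 -383 -0.294 1;60 -394 -383 -0.294 1;60 -394 -383 -0.294 1;60 -394 -383 -0.294 1;60 -394 -383 -0.294 1;60 -394 -383 -0.294 1",
  newtons=35,
)

```text
t: 1.1
eef_pos: [446.5, 185.7, 183.7]
tool_rot: [-1.171, 1.236, 1.17]
ft_force: [0.4, -0.1, 0.2]
width: 88.0
```

```bash
python3 -c "
from h import *
go(469,140,110,-3)"
```

```text
t 1.1 pos [446.5 185.7 183.7] width 88.0 F [ 0.43 -0.1   0.25] M [ 0.007 -0.005  0.03 ] q [ 0.34 -0.06  2.06 -0.    1.14 -1.17]
R [[-0.001, -0.999, 0.053], [-0.002, 0.053, 0.999], [-1.0, 0.001, -0.002]]
shift [ 73.7 -25.  -44.3] turn opts [-0.     3.141]
```

Call:
play_rows(
  steps="25 -25 -44 0 1;50 -25 -44 0 1;74 -25 -44 0 1;74 -25 -44 0 1;74 -25 -44 0 1",
)

```text
t: 1.52
eef_pos: [467.3, 139.6, 108.2]
tool_rot: [-1.169, 1.24, 1.172]
ft_force: [0.5, 0.0, -0.2]
width: 88.0
```

```bash
python3 - <<'E'
from h import *
go(469,140,26,-3)
p,d=grab_frame("wrist");cv2.imwrite("pics/w1.png",p[:,:,::-1])
print(get_calibration("wrist"))
E
```

```text
t 1.52 pos [467.3 139.6 108.2] width 88.0 F [ 0.53  0.01 -0.24] M [ 0.036 -0.059  0.05 ] q [ 0.24  0.04  2.12 -0.    0.99 -1.28]
R [[-0.005, -0.999, 0.053], [-0.003, 0.053, 0.999], [-1.0, 0.005, -0.003]]
shift [82.2 -2.1  0.7] turn opts [-1.00e-03  3.14e+00]
{'camera_matrix': array([[325.1922621 ,   0.        , 278.54893211],
       [  0.        , 325.1922621 , 212.58838737],
       [  0.        ,   0.        ,   1.        ]]), 'R': array([[ 0.05238459,  0.99862419, -0.00236295],
       [ 0.96578445, -0.0500598 ,  0.2544689 ],
       [ 0.25400051, -0.01561235, -0.96707807]]), 't': array([-164.61236416, -448.03912347,  146.71945189])}
```

View pics/w1.png

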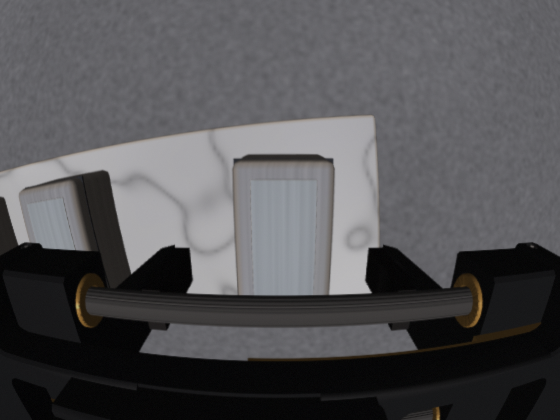

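The wrist view shows the left tin (cols 235–332) centred between the fingers (190 and 367) and parallel to them. Next I descend and close.

Call:
play_rows(
  steps="30 -2 1 0 1;60 -2 1 0 1;80 -2 1 0 1;82 -2 1 0 1;82 -2 1 0 1;82 -2 1 0 -1;82 -2 1 0 -1;82 -2 1 0 -1;82 -2 1 0 -1;82 -2 1 0 -1;82 -2 1 0 -1;82 -2 1 0 -1",
)

```text
t: 2.57
eef_pos: [471.7, 141.5, 29.1]
tool_rot: [-1.171, 1.234, 1.17]
ft_force: [-1.8, 1.1, 5.8]
width: 60.1
```

```bash
python3 -c "
from h import *
go(469,140,110,-3)"
```

```text
t 2.57 pos [471.7 141.5  29.1] width 60.1 F [-1.79  1.08  5.8 ] M [0.23  0.179 0.036] q [ 0.24  0.16  2.17 -0.    0.82 -1.28]
R [[0.0, -0.999, 0.053], [-0.001, 0.053, 0.999], [-1.0, -0.0, -0.001]]
shift [-80.9   2.6  -1.7] turn opts [-0.     3.141]
```

Call:
play_rows(
  steps="-15 2 -1 0 -1;-35 2 -1 0 -1;-60 2 -1 0 -1;-85 2 -1 0 -1;-105 2 -1 0 -1;-110 2 -1 0 -1;-110 2 -1 0 -1;-110 2 -1 0 -1;-110 2 -1 0 -1;-110 2 -1 0 -1;-110 2 -1 0 -1;-110 2 -1 0 -1",
  newtons=45,
)

```text
t: 3.57
eef_pos: [468.9, 140.6, 138.0]
tool_rot: [-1.171, 1.236, 1.171]
ft_force: [-0.7, 0.1, -2.9]
width: 59.4
```

```bash
python3 -c "
from h import *
go(469,140,138,-3)
for i in range(5):
    grab_frame('wrist'); o=get_obs(); print(o['t'],o['ft_force'].round(2),o['ft_torque'].round(3),o['tau'].round(3))
p,d=grab_frame('side');cv2.imwrite('pics/s1.png',p[:,:,::-1])
"
```

```text
t 3.57 pos [468.9 140.6 138. ] width 59.4 F [-0.74  0.08 -2.94] M [ 0.028  0.022 -0.02 ] q [ 0.24  0.    2.1  -0.    1.05 -1.28]
R [[-0.002, -0.999, 0.053], [-0.002, 0.053, 0.999], [-1.0, 0.002, -0.002]]
shift [-0.  -0.1 -0.6] turn opts [-0.     3.141]
3.6167 [ 0.01 -1.09 -3.36] [-0.014 -0.007  0.018] [-1.0000e-03 -3.3761e+01 -3.3641e+01  3.0000e-03  1.0500e-01 -0.0000e+00]
3.6667 [ 0.49  0.56 -3.01] [ 0.003  0.033 -0.006] [-2.0000e-03 -3.3735e+01 -3.3651e+01  3.0000e-03  1.0200e-01 -0.0000e+00]
3.7167 [-0.07 -0.2  -2.78] [ 0.003 -0.01   0.005] [-2.0000e-03 -3.3726e+01 -3.3671e+01  3.0000e-03  9.9000e-02 -0.0000e+00]
3.7667 [ 0.66  0.14 -2.66] [ 0.01   0.007 -0.   ] [-3.0000e-03 -3.3727e+01 -3.3695e+01  3.0000e-03  9.6000e-02 -0.0000e+00]
3.8167 [-0.26  0.56 -4.48] [ 0.026 -0.002  0.008] [-1.0000e-03 -3.3734e+01 -3.3720e+01  3.0000e-03  9.3000e-02 -0.0000e+00]
```

View pics/s1.png

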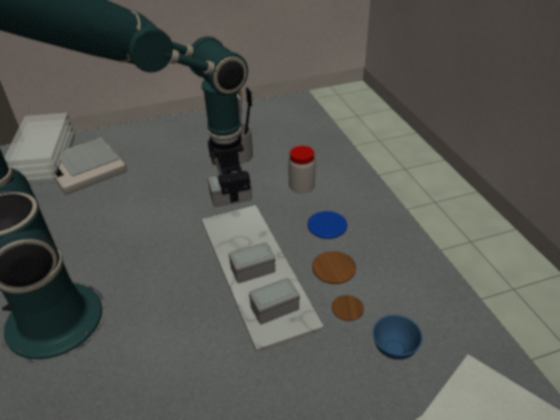

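Left tin is held up at (230,190). Now the shake.

Call:
play_rows(
  steps="0 30 0 0 -1;0 40 0 0 -1;0 0 0 0 -1;0 -40 0 0 -1;0 -40 0 0 -1;0 0 0 0 -1;0 40 0 0 -1;0 40 0 0 -1;0 40 0 0 -1;0 40 0 0 -1;0 40 0 0 -1;0 40 0 0 -1",
)

```text
t: 4.87
eef_pos: [431.5, 143.1, 140.1]
tool_rot: [-1.172, 1.232, 1.168]
ft_force: [-0.6, 0.2, -3.2]
width: 59.7
```

```bash
cat > chk.py <<'E'
from h import *
go(469,140,138,-3)
T=[];A=[]
for i in range(12):
    grab_frame('wrist'); o=get_obs(); T.append(np.r_[o['ft_force'],o['ft_torque']]);A.append(o['tau'])
T=np.array(T);A=np.array(A)
print('mean',T.mean(0).round(3),'sem',(T.std(0)/12**.5).round(3)); print(A[::4].round(3)); print(get_obs()['qpos'].round(4))
E
python3 chk.py
```

```text
t 4.87 pos [431.5 143.1 140.1] width 59.7 F [-0.62  0.24 -3.24] M [-0.038 -0.057  0.006] q [ 0.27 -0.07  2.16 -0.    1.05 -1.25]
R [[0.003, -0.999, 0.053], [-0.001, 0.053, 0.999], [-1.0, -0.003, -0.0]]
shift [  2.2 -37.6  -1.2] turn opts [-1.000e-03  3.141e+00]
mean [ 0.077 -0.078 -3.264  0.026 -0.082  0.004] sem [0.164 0.13  0.144 0.01  0.007 0.006]
[[ 6.1000e-02 -2.9779e+01 -3.3712e+01  2.3000e-02  1.3400e-01 -1.0000e-03]
 [-3.0000e-03 -2.9662e+01 -3.3922e+01  2.1000e-02  1.2700e-01 -0.0000e+00]
 [-1.4000e-02 -2.9559e+01 -3.3860e+01  2.0000e-02  1.3400e-01 -0.0000e+00]]
[ 2.6680e-01 -7.4500e-02  2.1664e+00 -1.3000e-03  1.0501e+00 -1.2507e+00]
```

Call:
play_rows(
  steps="0 0 0 0 -1;0 -40 0 0 -1;0 -40 0 0 -1;0 0 0 0 -1;0 0 0 0 -1;0 -40 0 0 -1;0 -80 0 0 -1;0 -80 0 0 -1;0 -80 0 0 -1;0 -80 0 0 -1;0 -80 0 0 -1;0 -80 0 0 -1",
)

```text
t: 6.47
eef_pos: [508.3, 138.6, 138.9]
tool_rot: [-1.171, 1.235, 1.171]
ft_force: [-0.9, -0.5, -3.3]
width: 59.8
```

```bash
python3 chk.py
```

```text
t 6.47 pos [508.3 138.6 138.9] width 59.8 F [-0.92 -0.5  -3.29] M [ 0.001  0.105 -0.04 ] q [ 0.22  0.07  2.02 -0.    1.05 -1.3 ]
R [[-0.001, -0.999, 0.052], [-0.001, 0.052, 0.999], [-1.0, 0.001, -0.001]]
shift [ 1.  39.4 -0.7] turn opts [-0.     3.142]
mean [ 0.118 -0.067 -3.41   0.012  0.049 -0.007] sem [0.131 0.13  0.162 0.009 0.008 0.01 ]
[[-6.7000e-02 -3.7733e+01 -3.3950e+01 -1.2000e-02  2.9000e-02  1.0000e-03]
 [ 7.0000e-03 -3.8006e+01 -3.3853e+01 -9.0000e-03  3.5000e-02  0.0000e+00]
 [ 1.9000e-02 -3.8125e+01 -3.3893e+01 -9.0000e-03  3.2000e-02  0.0000e+00]]
[ 2.1920e-01  7.2900e-02  2.0190e+00 -1.4000e-03  1.0499e+00 -1.2982e+00]
```

The left tin's balance moved: My went from -0.082 to +0.049 N m, and joint-5 torque changed by 0.10, about the 0.108 expected. The others will show whether that holds. Putting it back.

Call:
play_rows(
  steps="0 20 0 0 -1;0 38 0 0 -1;25 38 0 0 -1;50 38 0 0 -1;75 38 0 0 -1;95 38 0 0 -1;103 38 0 0 -1;106 38 0 0 -1;109 38 0 0 -1;110 38 0 0 -1;110 38 0 0 -1;110 38 0 0 -1",
)

```text
t: 8.07
eef_pos: [472.8, 140.8, 30.2]
tool_rot: [-1.172, 1.232, 1.168]
ft_force: [0.2, -0.5, -3.5]
width: 59.8
```

```bash
python3 -c "
from h import *
go(471,141,28,-3)
p,d=grab_frame('side');cv2.imwrite('pics/s2.png',cv2.resize(p[120:360,160:440,::-1],None,fx=2.5,fy=2.5))"
```

```text
t 8.07 pos [472.8 140.8  30.2] width 59.8 F [ 0.21 -0.53 -3.52] M [ 0.003  0.029 -0.025] q [ 0.24  0.15  2.17 -0.    0.82 -1.28]
R [[0.002, -0.999, 0.053], [-0.001, 0.053, 0.999], [-1.0, -0.002, -0.001]]
shift [2.2 1.8 0.1] turn opts [-0.     3.141]
```

View pics/s2.png

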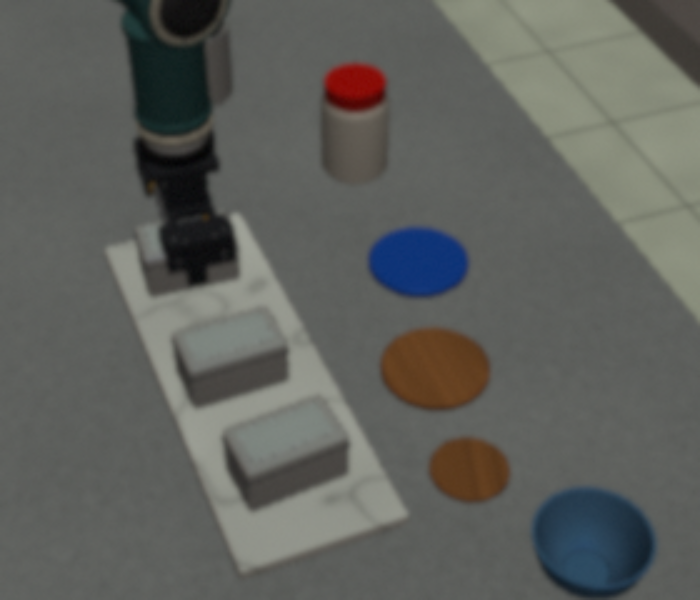

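Left tin is low over its place at (185,255), still carrying weight. I lower until contact, then open.

Call:
play_rows(
  steps="1 0 0 0 -1;2 0 0 0 -1;3 0 0 0 -1;3 0 0 0 -1;3 0 0 0 -1",
)

```text
t: 8.53
eef_pos: [473.8, 141.0, 29.3]
tool_rot: [-1.172, 1.231, 1.168]
ft_force: [-4.0, -1.1, 10.1]
width: 59.3
```

```bash
python3 -c "
from h import *
go(471,141,140,-3)"
```

```text
t 8.53 pos [473.8 141.   29.3] width 59.3 F [-3.97 -1.12 10.07] M [-0.295  0.892 -0.059] q [ 0.24  0.16  2.17 -0.    0.82 -1.28]
R [[0.004, -0.999, 0.053], [-0.0, 0.053, 0.999], [-1.0, -0.004, -0.0]]
shift [-1.107e+02  2.400e+00 -1.000e-01] turn opts [-0.     3.141]
```

Contact (+10 N). Open, then rise.

Call:
play_rows(
  steps="-1 0 0 0 0.5;-1 0 0 0 1;-1 0 0 0 1;-1 0 0 0 1;-1 0 0 0 1;-30 0 0 0 1;-60 0 0 0 1;-90 0 0 0 1;-100 0 0 0 1;-100 0 0 0 1;-100 0 0 0 1",
  newtons=45,
)

```text
t: 9.45
eef_pos: [473.5, 141.0, 129.1]
tool_rot: [-1.172, 1.231, 1.167]
ft_force: [-0.0, -0.1, -0.8]
width: 87.8
```

```bash
python3 -c "
from h import *
go(471,-23,130,3.2)
p,d=grab_frame('side');W=cloud('side',d);z=W[...,2];x=W[...,0];y=W[...,1]
m=((z>62)&(z<80)&(x>350)&(x<600)&(abs(y)<230)).astype(np.uint8)
k,l,s,c=cv2.connectedComponentsWithStats(m)
for i in range(1,k):
  if s[i,4]>60: print(cv2.minAreaRect(W[l==i][:,:2].astype(np.float32)),s[i,4])
cv2.imwrite('pics/s3.png',cv2.resize(p[120:360,160:440,::-1],None,fx=2.5,fy=2.5))"
```

```text
t 9.45 pos [473.5 141.  129.1] width 87.8 F [-0.03 -0.13 -0.81] M [ 0.016  0.017 -0.003] q [ 0.24  0.02  2.1  -0.    1.02 -1.28]
R [[0.004, -0.999, 0.053], [-0.0, 0.053, 0.999], [-1.0, -0.004, -0.0]]
shift [  -0.9   -6.2 -163.9] turn opts [-0.109  3.033]
((471.0599060058594, 137.51934814453125), (62.548099517822266, 99.71656036376953), 87.14134979248047) 590
((469.8416748046875, -24.803604125976562), (100.8907470703125, 64.73731231689453), 2.2712044715881348) 798
((482.42218017578125, -157.6842803955078), (100.31824493408203, 61.677581787109375), 6.906998157501221) 991
```

View pics/s3.png

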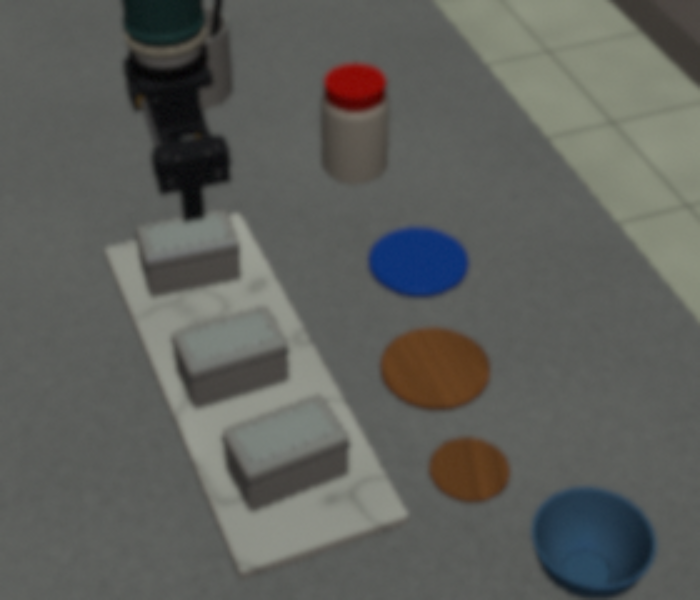

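The left tin stands upright at (188,250), within about 2 mm of its start. Next is the middle tin.

Call:
play_rows(
  steps="0 -1 -40 -0.04 1;0 -3 -80 -0.08 1;0 -5 -120 -0.109 1;0 -6 -150 -0.109 1;0 -6 -164 -0.109 1;0 -6 -164 -0.109 1;0 -6 -164 -0.109 1;0 -6 -164 -0.109 1;0 -6 -164 -0.109 1",
)

```text
t: 10.25
eef_pos: [469.3, -22.3, 127.1]
tool_rot: [-1.252, 1.182, 1.251]
ft_force: [1.0, 0.4, -0.2]
width: 88.3
```

```bash
python3 -c "
from h import *
go(471,-23,28,3.2)
p,d=grab_frame('wrist');cv2.imwrite('pics/w2.png',p[:,:,::-1])"
```

```text
t 10.25 pos [469.3 -22.3 127.1] width 88.3 F [ 1.04  0.38 -0.22] M [ 0.057 -0.009  0.027] q [-0.1  -0.03  2.15 -0.    1.02 -1.73]
R [[0.0, -0.998, -0.057], [-0.0, -0.057, 0.998], [-1.0, -0.0, -0.0]]
shift [99.1 -1.7 -0.8] turn opts [ 2.00e-03 -3.14e+00]
```

View pics/w2.png

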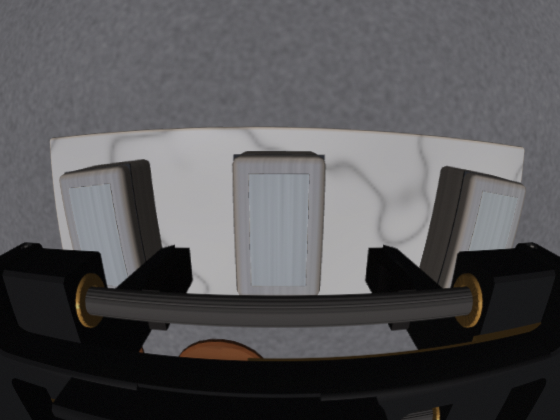

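Middle tin (cols 233–325) sits centred between the fingers (190 and 367).

Call:
play_rows(
  steps="30 -2 -1 0 1;60 -2 -1 0 1;90 -2 -1 0 1;99 -2 -1 0 1;99 -2 -1 0 1;99 -2 -1 0 -1;99 -2 -1 0 -1;99 -2 -1 0 -1;99 -2 -1 0 -1;99 -2 -1 0 -1;99 -2 -1 0 -1;99 -2 -1 0 -1",
)

```text
t: 11.3
eef_pos: [473.0, -23.1, 30.0]
tool_rot: [-1.253, 1.179, 1.249]
ft_force: [-1.2, 3.1, 7.0]
width: 60.1
```

Call:
play_rows(
  steps="-15 0 0 0 -1;-35 0 0 0 -1;-60 0 0 0 -1;-85 0 0 0 -1;-105 0 0 0 -1;-110 0 0 0 -1;-110 0 0 0 -1;-110 0 0 0 -1;-110 0 0 0 -1;-110 0 0 0 -1;-110 0 0 0 -1;-110 0 0 0 -1",
)

```text
t: 12.3
eef_pos: [471.9, -23.0, 138.9]
tool_rot: [-1.252, 1.181, 1.25]
ft_force: [-0.2, -0.2, -3.3]
width: 60.0
```

```bash
python3 chk.py
```

```text
t 12.3 pos [471.9 -23.  138.9] width 60.0 F [-0.18 -0.17 -3.28] M [ 0.069 -0.028  0.025] q [-0.1  -0.04  2.13  0.    1.05 -1.73]
R [[0.001, -0.998, -0.057], [0.0, -0.057, 0.998], [-1.0, -0.001, -0.0]]
shift [  0.9  -6.4 162.9] turn opts [ 0.11  -3.032]
mean [ 0.089 -0.174 -3.67   0.039  0.01  -0.   ] sem [0.178 0.164 0.176 0.012 0.008 0.009]
[[-2.0000e-03 -3.1998e+01 -3.4004e+01 -2.4000e-02  7.9000e-02  0.0000e+00]
 [-2.0000e-03 -3.1966e+01 -3.4084e+01 -2.4000e-02  6.6000e-02 -0.0000e+00]
 [-0.0000e+00 -3.2012e+01 -3.4154e+01 -2.4000e-02  6.1000e-02 -0.0000e+00]]
[-1.0140e-01 -3.7100e-02  2.1290e+00  2.0000e-04  1.0461e+00 -1.7297e+00]
```

Call:
play_rows(
  steps="0 30 0 0 -1;0 40 0 0 -1;0 0 0 0 -1;0 -40 0 0 -1;0 -40 0 0 -1;0 0 0 0 -1;0 40 0 0 -1;0 40 0 0 -1;0 40 0 0 -1;0 40 0 0 -1;0 40 0 0 -1;0 40 0 0 -1",
)

```text
t: 13.9
eef_pos: [434.4, -25.4, 140.9]
tool_rot: [-1.255, 1.178, 1.247]
ft_force: [0.7, 1.1, -3.3]
width: 59.7
```

```bash
python3 chk.py
```

```text
t 13.9 pos [434.4 -25.4 140.9] width 59.7 F [ 0.67  1.06 -3.26] M [ 0.007 -0.012 -0.046] q [-0.12 -0.12  2.2   0.    1.05 -1.74]
R [[0.006, -0.998, -0.057], [-0.0, -0.057, 0.998], [-1.0, -0.006, -0.001]]
shift [  3.1 -44.  163.2] turn opts [ 0.11  -3.032]
mean [-4.100e-02 -1.080e-01 -3.731e+00  4.400e-02 -3.000e-03  1.300e-02] sem [0.139 0.116 0.116 0.008 0.007 0.007]
[[-1.4000e-02 -2.7738e+01 -3.4193e+01 -2.9000e-02  6.1000e-02  0.0000e+00]
 [-2.0000e-03 -2.7611e+01 -3.4405e+01 -2.8000e-02  5.4000e-02  0.0000e+00]
 [ 3.0000e-03 -2.7504e+01 -3.4344e+01 -2.8000e-02  6.0000e-02 -0.0000e+00]]
[-1.1610e-01 -1.1850e-01  2.2042e+00  2.0000e-04  1.0524e+00 -1.7444e+00]
```

Call:
play_rows(
  steps="0 0 0 0 -1;0 -40 0 0 -1;0 -40 0 0 -1;0 0 0 0 -1;0 0 0 0 -1;0 -40 0 0 -1;0 -80 0 0 -1;0 -80 0 0 -1;0 -80 0 0 -1;0 -80 0 0 -1;0 -80 0 0 -1;0 -80 0 0 -1",
)

```text
t: 15.5
eef_pos: [511.5, -20.7, 140.2]
tool_rot: [-1.253, 1.18, 1.249]
ft_force: [-0.3, -0.3, -3.1]
width: 59.7
```

```bash
python3 chk.py
```

```text
t 15.5 pos [511.5 -20.7 140.2] width 59.7 F [-0.34 -0.27 -3.13] M [ 0.025  0.002 -0.002] q [-0.09  0.04  2.05  0.    1.05 -1.72]
R [[0.003, -0.998, -0.057], [-0.0, -0.057, 0.998], [-1.0, -0.003, -0.0]]
shift [  2.   33.3 162.9] turn opts [ 0.11  -3.032]
mean [ 0.094 -0.256 -3.736  0.028 -0.005 -0.017] sem [0.116 0.126 0.092 0.009 0.009 0.01 ]
[[ 1.4000e-02 -3.6132e+01 -3.4206e+01 -2.7000e-02  5.8000e-02 -0.0000e+00]
 [-0.0000e+00 -3.6435e+01 -3.4127e+01 -2.8000e-02  6.4000e-02 -0.0000e+00]
 [-4.0000e-03 -3.6562e+01 -3.4163e+01 -2.9000e-02  6.3000e-02 -0.0000e+00]]
[-8.9100e-02  4.0600e-02  2.0510e+00  1.0000e-04  1.0465e+00 -1.7173e+00]
```

The middle tin shows no balance shift (My -0.003 then -0.005, joint-5 torque unchanged), so it is solid. Setting it back.

Call:
play_rows(
  steps="0 20 0 0 -1;0 39 0 0 -1;25 39 0 0 -1;50 39 0 0 -1;75 39 0 0 -1;95 39 0 0 -1;104 39 0 0 -1;108 39 0 0 -1;110 39 0 0 -1;111 39 0 0 -1;112 39 0 0 -1;112 39 0 0 -1",
)

```text
t: 17.1
eef_pos: [474.9, -23.1, 30.0]
tool_rot: [-1.254, 1.178, 1.248]
ft_force: [-3.2, -0.9, 3.1]
width: 59.8
```

```bash
python3 -c "
from h import *
go(472,-23,28,3.2)"
```

```text
t 17.1 pos [474.9 -23.1  30. ] width 59.8 F [-3.21 -0.87  3.11] M [0.163 0.647 0.043] q [-0.1   0.12  2.21  0.    0.81 -1.73]
R [[0.005, -0.998, -0.057], [-0.0, -0.057, 0.998], [-1.0, -0.005, -0.001]]
shift [2.  2.9 0.2] turn opts [ 2.00e-03 -3.14e+00]
```

In contact, at the grasp height (30.0). Open and rise.

Call:
play_rows(
  steps="0 0 0 0 0.5;0 0 0 0 1;0 0 0 0 1;0 0 0 0 1;0 0 0 0 1;-30 0 0 0 1;-60 0 0 0 1;-90 0 0 0 1;-100 0 0 0 1;-100 0 0 0 1;-100 0 0 0 1",
)

```text
t: 18.02
eef_pos: [474.7, -23.1, 129.9]
tool_rot: [-1.255, 1.178, 1.247]
ft_force: [-0.5, -0.5, -1.6]
width: 88.5
```

```bash
python3 -c "
from h import *
go(484,-156,130,6.8)"
```

```text
t 18.02 pos [474.7 -23.1 129.9] width 88.5 F [-0.46 -0.53 -1.61] M [0.066 0.057 0.003] q [-0.1  -0.02  2.14  0.    1.02 -1.73]
R [[0.006, -0.998, -0.057], [-0.0, -0.057, 0.998], [-1.0, -0.006, -0.001]]
shift [ 1.000e-01 -1.700e+00 -1.333e+02] turn opts [-0.061  3.08 ]
```

Call:
play_rows(
  steps="0 0 -40 -0.02 1;0 -1 -80 -0.04 1;0 -2 -120 -0.061 1;0 -2 -133 -0.061 1;0 -2 -133 -0.061 1;0 -2 -133 -0.061 1;0 -2 -133 -0.061 1;0 -2 -133 -0.061 1",
)

```text
t: 18.68
eef_pos: [483.5, -154.2, 129.0]
tool_rot: [-1.298, 1.147, 1.294]
ft_force: [-0.0, 0.2, -0.3]
width: 88.3
```

```bash
python3 -c "
from h import *
go(484,-156,28,6.8)
p,d=grab_frame('wrist');cv2.imwrite('pics/w3.png',p[:,:,::-1])"
```

```text
t 18.68 pos [ 483.5 -154.2  129. ] width 88.3 F [-0.01  0.24 -0.32] M [0.067 0.053 0.018] q [-0.36  0.04  2.07  0.    1.02 -2.05]
R [[0.004, -0.993, -0.119], [0.001, -0.119, 0.993], [-1.0, -0.004, 0.0]]
shift [ 1.01e+02  1.00e-01 -1.90e+00] turn opts [ 1.000e-03 -3.141e+00]
```

View pics/w3.png

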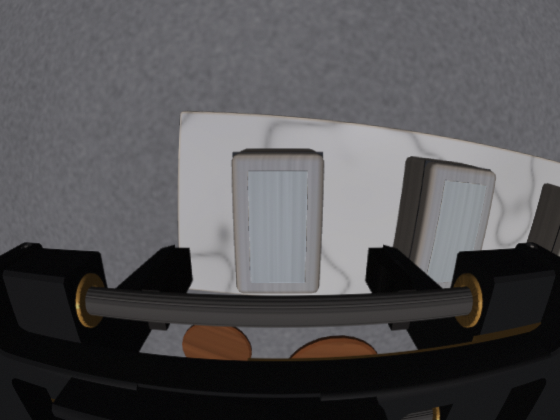

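Right tin (cols 233–324) is centred between the fingers, and the middle tin (col 405 onward) is clear of them.

Call:
play_rows(
  steps="30 0 -2 0 1;60 0 -2 0 1;90 0 -2 0 1;100 0 -2 0 1;100 0 -2 0 1;100 0 -2 0 -1;100 0 -2 0 -1;100 0 -2 0 -1;100 0 -2 0 -1;100 0 -2 0 -1;100 0 -2 0 -1;100 0 -2 0 -1",
)

```text
t: 19.73
eef_pos: [485.8, -156.2, 31.0]
tool_rot: [-1.3, 1.145, 1.291]
ft_force: [-0.4, 3.0, 6.8]
width: 59.5
```

Call:
play_rows(
  steps="-15 0 0 0 -1;-35 0 0 0 -1;-60 0 0 0 -1;-85 0 0 0 -1;-105 0 0 0 -1;-110 0 0 0 -1;-110 0 0 0 -1;-110 0 0 0 -1;-110 0 0 0 -1;-110 0 0 0 -1;-110 0 0 0 -1;-110 0 0 0 -1",
)

```text
t: 20.73
eef_pos: [484.3, -156.0, 139.8]
tool_rot: [-1.298, 1.146, 1.293]
ft_force: [0.0, 0.1, -3.6]
width: 59.7
```

Call:
play_rows(
  steps="0 30 0 0 -1;0 40 0 0 -1;0 0 0 0 -1;0 -40 0 0 -1;0 -40 0 0 -1;0 0 0 0 -1;0 40 0 0 -1;0 40 0 0 -1;0 40 0 0 -1;0 40 0 0 -1;0 40 0 0 -1;0 40 0 0 -1",
)

```text
t: 21.73
eef_pos: [445.9, -161.1, 140.3]
tool_rot: [-1.3, 1.145, 1.292]
ft_force: [0.5, -0.7, -3.5]
width: 59.3
```

```bash
python3 chk.py
```

```text
t 21.73 pos [ 445.9 -161.1  140.3] width 59.3 F [ 0.55 -0.68 -3.45] M [ 0.04  -0.002  0.019] q [-0.4  -0.04  2.13  0.    1.04 -2.09]
R [[0.007, -0.993, -0.119], [0.0, -0.119, 0.993], [-1.0, -0.007, -0.0]]
shift [  2.6 -58.8 296.2] turn opts [ 0.172 -2.97 ]
mean [ 0.105  0.015 -3.83   0.042  0.019  0.006] sem [0.093 0.108 0.158 0.004 0.007 0.006]
[[-6.8000e-02 -3.2153e+01 -3.4066e+01 -4.2000e-02  4.2000e-02  1.0000e-03]
 [-1.0000e-03 -3.2058e+01 -3.4250e+01 -3.9000e-02  3.5000e-02  0.0000e+00]
 [ 1.5000e-02 -3.1973e+01 -3.4201e+01 -3.8000e-02  4.0000e-02  0.0000e+00]]
[-0.4018 -0.038   2.131   0.0034  1.0444 -2.0937]
```

Call:
play_rows(
  steps="0 0 0 0 -1;0 -40 0 0 -1;0 -40 0 0 -1;0 0 0 0 -1;0 0 0 0 -1;0 -40 0 0 -1;0 -80 0 0 -1;0 -80 0 0 -1;0 -80 0 0 -1;0 -80 0 0 -1;0 -80 0 0 -1;0 -80 0 0 -1",
)

```text
t: 23.33
eef_pos: [522.9, -151.2, 139.9]
tool_rot: [-1.298, 1.147, 1.293]
ft_force: [0.8, 0.1, -3.7]
width: 59.5
```

```bash
python3 chk.py
```

```text
t 23.33 pos [ 522.9 -151.2  139.9] width 59.5 F [ 0.82  0.08 -3.74] M [0.052 0.057 0.035] q [-0.33  0.1   1.99  0.    1.05 -2.02]
R [[0.004, -0.993, -0.119], [0.001, -0.119, 0.993], [-1.0, -0.004, 0.001]]
shift [  2.   19.  295.6] turn opts [ 0.171 -2.97 ]
mean [-2.090e-01  1.680e-01 -3.709e+00  4.000e-02 -4.000e-03  3.000e-03] sem [0.174 0.126 0.14  0.008 0.009 0.007]
[[ 7.5000e-02 -3.9750e+01 -3.4290e+01 -3.0000e-02  3.9000e-02 -1.0000e-03]
 [-3.0000e-03 -3.9989e+01 -3.4211e+01 -3.4000e-02  4.5000e-02 -0.0000e+00]
 [-2.0000e-02 -4.0100e+01 -3.4249e+01 -3.5000e-02  4.3000e-02 -0.0000e+00]]
[-0.3283  0.1011  1.9865  0.0031  1.0496 -2.02  ]
```

The right tin is solid too, so the left one rattles. Putting the right tin back.

Call:
play_rows(
  steps="0 20 0 0 -1;0 38 0 0 -1;25 38 0 0 -1;50 38 0 0 -1;75 38 0 0 -1;95 38 0 0 -1;104 38 0 0 -1;108 38 0 0 -1;110 38 0 0 -1;111 38 0 0 -1;111 38 0 0 -1;111 38 0 0 -1",
)

```text
t: 24.93
eef_pos: [487.3, -155.8, 31.0]
tool_rot: [-1.299, 1.146, 1.293]
ft_force: [-5.4, 1.0, 5.5]
width: 59.7
```

```bash
python3 -c "
from h import *
go(485,-156,29,6.8)"
```

```text
t 24.93 pos [ 487.3 -155.8   31. ] width 59.7 F [-5.42  0.95  5.51] M [ 0.222  0.787 -0.059] q [-0.36  0.18  2.13  0.    0.82 -2.05]
R [[0.005, -0.993, -0.119], [0.001, -0.119, 0.993], [-1.0, -0.005, 0.0]]
shift [2.  2.3 0. ] turn opts [ 1.000e-03 -3.141e+00]
```

Call:
play_rows(
  steps="0 0 0 0 0.5;0 0 0 0 1;0 0 0 0 1;0 0 0 0 1;0 0 0 0 1;-30 0 0 0 1;-60 0 0 0 1;-90 0 0 0 1;-110 0 0 0 1;-110 0 0 0 1;-110 0 0 0 1",
)

```text
t: 25.85
eef_pos: [487.9, -156.3, 142.4]
tool_rot: [-1.301, 1.145, 1.29]
ft_force: [0.1, 0.3, -0.8]
width: 88.0
```

```bash
python3 -c "
from h import *
go(472,140,140,-3)"
```

```text
t 25.85 pos [ 487.9 -156.3  142.4] width 88.0 F [ 0.05  0.32 -0.82] M [0.108 0.014 0.008] q [-0.36  0.03  2.05  0.    1.05 -2.05]
R [[0.009, -0.993, -0.119], [-0.0, -0.119, 0.993], [-1.0, -0.009, -0.001]]
shift [  2.2 -19.5 296.1] turn opts [ 0.172 -2.97 ]
```

Call:
play_rows(
  steps="0 -2 40 0.03 1;0 -5 80 0.06 1;0 -8 120 0.09 1;0 -11 160 0.12 1;0 -14 200 0.15 1;0 -17 240 0.172 1;0 -19 275 0.172 1;0 -19 296 0.172 1;0 -19 296 0.172 1;0 -19 296 0.172 1;0 -19 296 0.172 1;0 -19 296 0.172 1",
)

```text
t: 26.85
eef_pos: [471.0, 138.6, 141.1]
tool_rot: [-1.174, 1.23, 1.164]
ft_force: [0.1, 0.0, 0.2]
width: 87.9
```

```bash
python3 -c "
from h import *
go(471,140,28,-3)
p,d=grab_frame('wrist');cv2.imwrite('pics/w4.png',p[:,:,::-1])
p,d=grab_frame('side');W=cloud('side',d);z=W[...,2];x=W[...,0];y=W[...,1]
m=((z>62)&(z<80)&(x>350)&(x<600)&(abs(y)<230)).astype(np.uint8)
k,l,s,c=cv2.connectedComponentsWithStats(m)
for i in range(1,k):
  if s[i,4]>60: print(cv2.minAreaRect(W[l==i][:,:2].astype(np.float32)),s[i,4])
"
```

```text
t 26.85 pos [471.  138.6 141.1] width 87.9 F [0.13 0.   0.2 ] M [-0.005  0.039 -0.01 ] q [ 0.24 -0.01  2.1  -0.    1.04 -1.28]
R [[0.007, -0.999, 0.054], [-0.001, 0.054, 0.999], [-1.0, -0.007, -0.001]]
shift [113.1   0.8   1.5] turn opts [-1.00e-03  3.14e+00]
((471.5584716796875, 138.37364196777344), (65.00186157226562, 101.43480682373047), 88.79248809814453) 615
((472.2439270019531, -25.789291381835938), (100.77809143066406, 63.826805114746094), 2.1220312118530273) 794
((484.28302001953125, -158.76414489746094), (101.00541687011719, 62.55842971801758), 5.599131107330322) 981
```

View pics/w4.png

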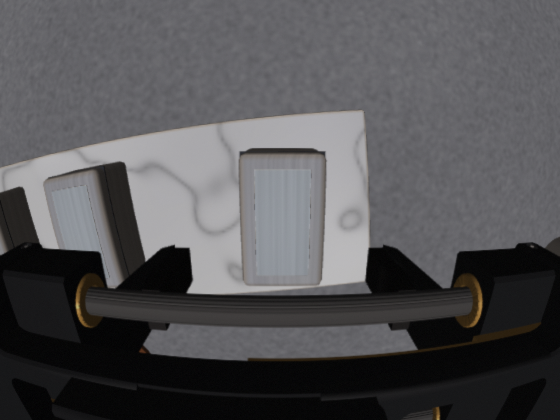

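All tins are within about 3 mm of where they began. The left tin (cols 240–326) is between the fingers; I grasp it and lift high.

Call:
play_rows(
  steps="35 1 1 0 1;70 1 1 0 1;100 1 1 0 1;112 1 1 0 1;113 1 1 0 1;113 1 1 0 -1;113 1 1 0 -1;113 1 1 0 -1;113 1 1 0 -1;113 1 1 0 -1;113 1 1 0 -1;113 1 1 0 -1",
)

```text
t: 27.95
eef_pos: [472.9, 140.1, 30.3]
tool_rot: [-1.174, 1.226, 1.161]
ft_force: [-0.2, -0.3, 7.3]
width: 59.6
```

Call:
play_rows(
  steps="-15 0 0 0 -1;-40 0 0 0 -1;-70 0 0 0 -1;-100 0 0 0 -1;-130 0 0 0 -1;-155 0 0 0 -1;-165 0 0 0 -1;-165 0 0 0 -1;-165 0 0 0 -1;-165 0 0 0 -1",
)

```text
t: 28.78
eef_pos: [469.4, 139.6, 192.8]
tool_rot: [-1.173, 1.23, 1.164]
ft_force: [-0.6, -0.5, -3.6]
width: 59.7
```

```bash
python3 -c "
from h import *
go(667,-74,190,-3)"
```

```text
t 28.78 pos [469.4 139.6 192.8] width 59.7 F [-0.64 -0.46 -3.55] M [0.073 0.034 0.02 ] q [ 0.24 -0.06  2.05 -0.    1.15 -1.28]
R [[0.007, -0.998, 0.054], [-0.001, 0.054, 0.999], [-1.0, -0.007, -0.0]]
shift [   4.4 -208.9 -202.5] turn opts [-2.000e-03  3.139e+00]
```

Call:
play_rows(
  steps="0 -15 -15 0 -1;1 -40 -39 0 -1;2 -65 -63 0 -1;3 -90 -87 0 -1;4 -115 -111 0 -1;4 -140 -135 0 -1;4 -165 -160 0 -1;4 -188 -182 0 -1;4 -203 -197 0 -1;4 -209 -202 0 -1;4 -209 -202 0 -1;4 -209 -202 0 -1",
)

```text
t: 29.78
eef_pos: [665.6, -73.0, 187.8]
tool_rot: [-1.169, 1.233, 1.167]
ft_force: [-0.8, 0.3, -4.6]
width: 59.9
```

Call:
play_rows(
  steps="0 0 0 0 -1;0 0 0 0 -1;0 0 0 0 -1;0 0 0 0 -1",
)

```text
t: 30.12
eef_pos: [665.1, -72.0, 188.0]
tool_rot: [-1.17, 1.232, 1.168]
ft_force: [0.9, 0.4, -3.3]
width: 59.8
```

```bash
python3 -c "
from h import *
go(667,-74,190,-3)
for n in('side','scene'):
  p,d=grab_frame(n);W=cloud(n,d);z=W[...,2];x=W[...,0];y=W[...,1]
  cv2.imwrite('pics/%s5.png'%n,cv2.resize(p[80:360,100:440,::-1],None,fx=2.2,fy=2.2))
  for a,b,xs in((62,80,(380,590)),(168,245,(600,740))):
    m=((z>a)&(z<b)&(x>xs[0])&(x<xs[1])&(abs(y)<230)).astype(np.uint8)
    k,l,s,c=cv2.connectedComponentsWithStats(m)
    for i in range(1,k):
      if s[i,4]>60:
        q=W[l==i]; print(n,cv2.minAreaRect(q[:,:2].astype(np.float32)),s[i,4],q.min(0).round(),q.max(0).round())
print(get_obs()['joint_vel'].round(4))
"
```

```text
t 30.12 pos [665.1 -72.  188. ] width 59.8 F [ 0.89  0.44 -3.27] M [-0.002  0.008 -0.012] q [-0.15  0.28  1.67  0.    1.18 -1.66]
R [[0.002, -0.999, 0.054], [0.001, 0.054, 0.999], [-1.0, -0.002, 0.001]]
shift [-2.  -2.  -1.9] turn opts [-2.00e-03  3.14e+00]
side ((471.95672607421875, -26.251323699951172), (100.0241928100586, 63.69139862060547), 2.3453409671783447) 790 [421. -59.  62.] [523.   6.  75.]
side ((484.05621337890625, -159.34617614746094), (99.50641632080078, 62.47335433959961), 6.850167274475098) 986 [ 432. -193.   62.] [ 536. -124.   77.]
side ((647.5804443359375, -83.45428466796875), (79.00792694091797, 107.77656555175781), 35.40968322753906) 898 [ 611. -121.  172.] [710. -28. 233.]
scene ((458.3965148925781, -138.11912536621094), (49.65799331665039, 19.971731185913086), 6.7996344566345215) 81 [ 435. -151.   62.] [ 483. -127.   77.]
scene ((475.123779296875, -21.86077880859375), (102.33101654052734, 58.87528610229492), 4.103017807006836) 549 [423. -54.  62.] [526.   9.  77.]
scene ((655.3839721679688, -82.65686798095703), (11.84302806854248, 54.874027252197266), 3.326052665710449) 63 [ 650. -110.  226.] [663. -55. 242.]
scene ((690.7796630859375, -71.03404235839844), (57.219215393066406, 93.68073272705078), 4.725335121154785) 840 [ 658. -120.  174.] [718. -27. 237.]
[-0.0053  0.0021 -0.0041  0.     -0.0027 -0.0017]
```

View pics/side5.png

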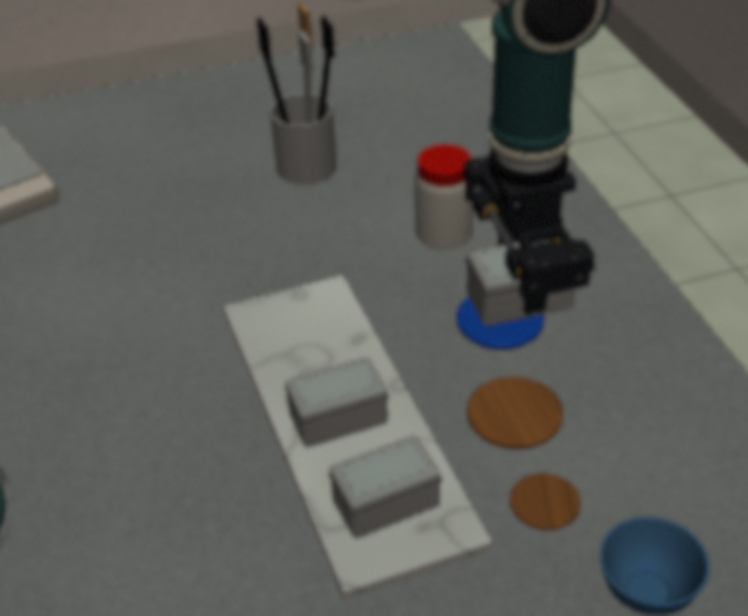

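View pics/scene5.png

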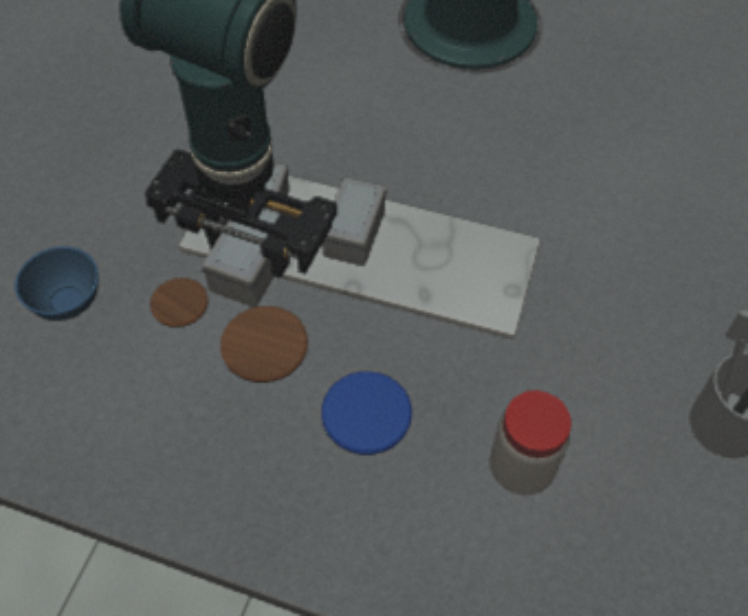

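```bash
python3 -c "
from rig import *
print(close_job())"
```

```text
the job is handed in; nothing more can be done
None
```

The left tin is the one that rattles. It is now held still above the larger brown board, and I handed the job in at about 30 s with no verdict reported.

**Finding the rattle:** I lifted and shook left, middle and right in that order and stood each one back.

| Tin | Moment after stopping at the near end, then the far end (N m) | Joint-5 torque |
|---|---|---|
| Left | -0.082, then +0.049 | changed by 0.10 N m |
| Middle | -0.003, then -0.005 | no clear change |
| Right | +0.019, then -0.004 | no clear change |

A cutter sliding 50 mm should shift the moment by about 0.108 N m, so only the left tin fits.

**Last checks:**
- **Held tin:** the TCP is at (665, -72, 188) mm and the board centre was measured at (667, -74). The tin spans x 611–718, so it is centred. Its middle is about 0.20 m up, gripped at 59.8 mm, and the tool is vertical within about 0.003 rad. The force reads -3.3 N, which is the tin's weight.
- **Other tins:** both stand upright within about 3 mm of their starting places, from the side camera.
- **Jar, bowl and pot:** they look undisturbed in the final pictures. I did not measure them again.

The side camera puts the tins 2–4 mm off the scene camera in y, close to the 2 mm calibration error. No check failed.

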